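Clamp a miniature bookcase in its gluing jig with a wing nut

ROBOT

A 7-joint arm with a two-finger parallel gripper is mounted at the origin on the work surface. World frame = base frame: x ahead of the robot, y to its left, z up, the work surface at z = 0. Lengths are in mm, angles in rad, forces in N, time in s.
With the tool pointing down it reaches from about 400 to 875 mm from the base axis. Payload 4.4 kg.
Tool frame: the origin (TCP) lies at the very end of the fingers, on their centre line; the grasp point (between the pads) lies 19 mm behind it; y points along the fingers, z is the direction in which the jaws open and shut, and the axes are right-handed (so a half turn about y gives the same grasp; the last joint's range is limited). The gripper opens to 85 mm and grips with 20 to 120 N. Pads are 22 mm wide; open, the fingers measure 114 mm over their backs; the gripper's body (76 mm by 85 mm) begins 54 mm behind the grasp point. The pads swing forward as they close: fully open they stand 13 mm farther back than shut.
Start: joints at [1.148, 0.628, 0.038, 1.517, -0.027, 0.996, -0.02], TCP at [227.059, -609.067, 210.313] pointing down, gripper open.
Joint ranges: [-3.06, 3.06], [-0.37, 2.12], [-1.25, 1.32], [0.18, 2.47], [-1.1, 4.24], [0.23, 1.98], [-2.94, 2.94]. Speed limits (rad/s): [2.57, 2.57, 3.14, 3.14, 3.14, 3.14, 3.14].

INTERFACE

Orientations are given as [roll, pitch, yaw] about the fixed x, y, z axes, in that order (R = Rz(yaw) Ry(pitch) Rx(roll)).
In Python, from cell import * gives the robot as it stands.
- The arm moves only by the tool apply_moves, never from a script. Its argument "targets" is a list of rows, each a list of 6 numbers: the shift along the tool's x, y, z in units of 40 mm (1.0 is 40 mm), then the turn, a rotation vector about the tool's x, y, z in units of 8 degrees (1.0 is 8 degrees). A call has 1 to 12 rows; each row shifts and turns the commanded pose from where the row before left it, along the tool's axes as they then stand; what a row does not reach is not made up. A row lasts 1/8 s, in which the tool goes at most 62.5 mm and 10.7 degrees, less where a joint would pass 70% of its speed; a pose out of reach is approached as far as the arm can. A call is refused whole if a number of a shift passes 1 or a number of a turn 1, either way. A call with a gripper value outside its range is refused whole. "jaw" is the gripper command: -1 is shut, 1 is fully open, values between are in proportion, set as the call begins (left out, the last holds). The fingers move at their own pace and stop on an object; the grip force is fixed at half the most. Time passes only in rows, so rows that do not move let the fingers close. It gives the time, the measured TCP pose, the force and the opening at its end, in the units of the state.
- read_state(): the state, without advancing time (a new reading comes with each control period).
- get_image(name): name is "scene" or "top" or "wrist"; returns the picture (420x560x3 uint8, red, green, blue); there is no depth.
- calibration(name): a dict with "fx", "fy", "cx", "cy" (pixels), "world_from_camera" (4x4, takes a point from camera to world coordinates). Camera axes: x right, y down, z forward; pixel columns grow to the right and rows downward; lengths in mm; the calibration is good to about 2 mm. A picture is of the moment at which its call begins: read the wrist's pose just before it. calibration takes no time and is no camera call; for the wrist camera it gives the pose at the moment of the call.
- finish_job(): hands the job in, once; it reports no verdict.
The state is a dict: "clock": time; "qpos": joint angles; "qd": joint speeds; "tau": joint torques, N m; "eef_pos": TCP position; "tool_rot": TCP orientation; "force": force on the tool from outside, world axes, zero at the start; "torque": the same for the moment, N m; "width": finger opening in mm.
Only numpy, scipy, OpenCV 4.12 (cv2) and the standard library are available. Lean on these libraries where they do the work, as an engineer would, in place of code of your own. Each camera call takes 0.05 s, during which the arm holds its last target. There are 200 camera calls.

TASK

Clamp the little bookcase in its gluing jig: push the hold-down bar round over the bookcase as far as its stop, then run the loose wing nut down, clockwise seen from above, with repeated fingertip strokes against its wings until it comes to its stop and the bar presses on the bookcase. Push with fingertips only: do not pinch the nut or the bar between the fingers, do not lift the bookcase or push it out of place, do not force the fingers against the jig's tall fence, and leave the kettle, the sled and the file where they are.

Things in the scene. Friction and masses are not known exactly. Their poses are not given: they have to be found in the camera images.
- stud (a point): Centre of the foot of the upright steel stud (10 mm thick) of the gluing jig, on top of the jig's plywood base, 12 mm above the bench. Its axes are the jig's axes (z up). The jig is screwed down; its base spans x -72 to +78, y -152 to +62 mm from the stud. The stud's top is 78 mm above the bench, lower than the tops of the nut's wings
- fence: The jig's tall wooden squaring fence, fixed on its base. Origin at its upper corner nearest the nut: at x -29, y -4 mm from the stud, 88 mm above the bench. It runs from here 132 mm to -y and 12 mm to -x, with two braces behind it (to x -63, 62 mm high). The nut's wings just clear it; there is no room for a finger between it and the nut. Axes as the jig's
- dowel (a point): Centre of the top of an upright dowel 8 mm thick, 40 mm above the bench, at x +17.5, y +27 mm from the stud: the stop against which the foot of the hold-down bar comes. At the other end of the jig a low end stop lies at y -134 to -122 mm, its top 30 mm above the bench. Axes as the jig's
- bar (a joint): Swing of the dark wooden hold-down bar about the stud, rad: 0 = over the bookcase, at its stop, lying along the jig's y axis with its toe to -y; it grows anticlockwise seen from above, as the toe swings towards the jig's +x (off the bookcase), up to 1.0. Starts between 0.5 and 0.95. Slightly stiff (about 0.08 N m); it stays where it is left
- bar_toe (a point): Middle of the upper edge at the toe end of the hold-down bar, 92 mm from the stud axis. This point's y axis points from here to the stud. The bar is 26 mm wide, 12 mm thick and ends 36 mm beyond the stud, above a foot. With the nut right up its top is 55 mm above the bench; a 3 mm cork pad is under the toe. Bar and nut sink 1.5 mm for each turn of the nut, 2.25 mm in all
- nut (a point): Centre of the underside of the steel wing nut, on the stud axis, on the washer on top of the bar. Turns with the nut: its x axis runs along the two wings. Two flat upright wings, 5 mm thick, reach from 9 to 27 mm from the axis on both sides; they stand from 8 to 25 mm above this point. Hub 21 mm across and 15 mm high
- wingnut (a joint): Turn of the wing nut, rad: grows as it is turned clockwise seen from above (tightened). Its wings lie along the jig's x axis at 0, its top stop; its bottom stop, fully tight, is 9.42 (1.5 turns). Starts between 0 and 3. It runs loosely (about 0.03 N m, 1.5 N on a wing), does not turn with the bar, and stays where it is left. The pad meets the bookcase at about 7.8
- clamp: The moving part of the hold-down: a steel washer 24 mm across on the spring-borne bar, carrying bar and nut; only goes up and down on the stud. Origin on the stud axis, on the upper face of the washer
- bookcase: Loose unfinished basswood bookcase of dollhouse size, lying on its back in the jig with its open side up: 76 mm along the jig's x, 100 mm along its y, 26 mm high, walls and two shelves 3 mm thick, 50 g. Origin at the centre of its underside, on the jig's base. Its top is 38 mm above the bench
- kettle: Loose copper kettle miniature, 52 mm across, 59 mm high with its bail, spout reaching 43 mm to its +x. Origin at the centre of its underside, on the bench. To be left alone
- sled: Loose red-painted toy sled, 130 mm long along its x, 49 mm wide, 26 mm high. Origin at the centre of its underside, on the bench. To be left alone
- file: Loose steel flat file with a wooden handle, 280 mm long along its x (handle to -x), 21 mm wide and high. Origin on the bench beneath its middle part, 150 mm from the handle's end. To be left alone
Things that resemble listed ones, but are neither listed nor needed, are in the scene too. There is more than one size of the bookcase; the one meant has the size given above.

How it is judged (in metres and radians):
On the way, in this order (a step that is already met when the one before it is completed fails the run):
1. the hold-down bar lies over the bookcase, at its stop (value of joint bar below 0.14 rad), for 0.2 s.
2. the wing nut is run down to its stop with the bar over the bookcase (value of joint wingnut above 9.1 rad and value of joint bar below 0.14 rad), for 0.2 s.
At the end, for the whole second after the job is handed in: the bar is within 0.14 rad of its stop over the bookcase, the wing nut is at rest within about 0.3 rad of its bottom stop (joint above 9.1), the bar's pad presses on the bookcase with more than 1 N, and the bookcase lies flat within 8 mm of where it was (all of step 2 and velocity of joint wingnut between -0.1 and 0.1 rad/s and contact force between clamp and bookcase above 1 N and distance of bookcase from where it was at the start of the episode below 0.008 m and angle between bookcase's own z axis and vertical below 0.05 rad); the robot touches nothing.
It fails at once if the wing nut is pinched between the fingers (y of the grasp point in the frame of nut between -0.005 and 0.005 m and x of the grasp point in the frame of nut between -0.032 and 0.032 m and z of the grasp point in the frame of nut below 0.037 m).
It fails at once if the hold-down bar is pinched between the fingers (x of the grasp point in the frame of bar_toe between -0.008 and 0.008 m and y of the grasp point in the frame of bar_toe between -0.01 and 0.064 m and z of the grasp point in the frame of bar_toe below 0.013 m).
It fails at once if the bookcase is lifted or pushed out of place (distance of bookcase from where it was at the start of the episode above 0.012 m).
It fails at once if the fingers are forced against the fence (contact force between the fingers and fence above 10 N).
It fails at once if the kettle, the sled or the file is disturbed (distance of any of kettle, sled, file from where it was at the start of the episode above 0.02 m).
It also fails if it takes over 61 s, if anything falls off the work surface, if the arm or the gripper's body presses on something with over 40 N, if the wrist force passes 120 N, or if a joint passes its speed limit or range.

## Working session

There is one attempt and no reset: what is moved stays moved. The work goes in short steps, Python scripts to look and compute and a tool call to move; the robot and the scene stay as the last step left them, time stands still between calls to the robot, and variables do not carry over. Pictures are saved under pics/ and viewed, about 8 in all and at most 12, crops included, and the job is handed in when it is done.

Besides the shell and the picture viewer there is one more tool, called after "Call:" as name([rows], argument=value, ...), one row to a line, values as JSON. apply_moves: Moves the arm, as the interface text tells. Its arguments: {"type":"object","properties":{"targets":{"type":"array"},"jaw":{"type":"number"}},"required":["targets"]}

```bash
ls; mkdir -p pics; python3 - <<'E'
from cell import *
import cv2,numpy as np
s=read_state();print(s)
for n in("top","scene"):
    im=get_image(n);cv2.imwrite(f"pics/{n}0.png",im[:,:,::-1]);c=calibration(n);print(n,c)
a=cv2.imread("pics/top0.png");b=cv2.imread("pics/scene0.png")
E
```

```text
pics
{'clock': 0.0, 'qpos': array([ 1.14818527,  0.62934688,  0.03844978,  1.51838103, -0.02699953,
        0.99628162, -0.02000806]), 'qd': array([-0.00052787,  0.00146323,  0.00075664,  0.00074199, -0.00046243,
       -0.00177408,  0.00041321]), 'tau': array([-6.31872335e-04, -5.63402903e+01,  1.22581534e+00, -1.93444151e+01,
        1.09290596e-02,  1.06931623e-02,  8.81630001e-06]), 'eef_pos': array([ 226.82615067, -608.42724993,  209.3846117 ]), 'tool_rot': array([-1.57269471e+00, -3.03265008e-05, -2.78479600e+00]), 'force': array([-0.39998267,  0.58860062, -0.02514346]), 'torque': array([-0.01952242, -0.00798376,  0.00316464]), 'width': 85.22730675629437}
top {'fx': 419.72331871831307, 'fy': 419.72331871831307, 'cx': 278.64623433881377, 'cy': 200.60206244013818, 'world_from_camera': array([[ 7.91966201e-03, -9.99527173e-01,  2.97104300e-02,
         5.49393391e+02],
       [-9.99477793e-01, -6.98146381e-03,  3.15499815e-02,
         5.28615494e+01],
       [-3.13276416e-02, -2.99447802e-02, -9.99060503e-01,
         7.53334755e+02],
       [ 0.00000000e+00,  0.00000000e+00,  0.00000000e+00,
         1.00000000e+00]])}
scene {'fx': 531.5177469945264, 'fy': 531.5177469945264, 'cx': 284.95981792680016, 'cy': 199.7060688382245, 'world_from_camera': array([[-6.10535149e-01,  6.99005369e-01, -3.72341678e-01,
         9.40355696e+02],
       [ 7.91870819e-01,  5.30647496e-01, -3.02247979e-01,
         3.73964004e+02],
       [-1.36907810e-02, -4.79379524e-01, -8.77500903e-01,
         9.02378345e+02],
       [ 0.00000000e+00,  0.00000000e+00,  0.00000000e+00,
         1.00000000e+00]])}
```

View pics/top0.png

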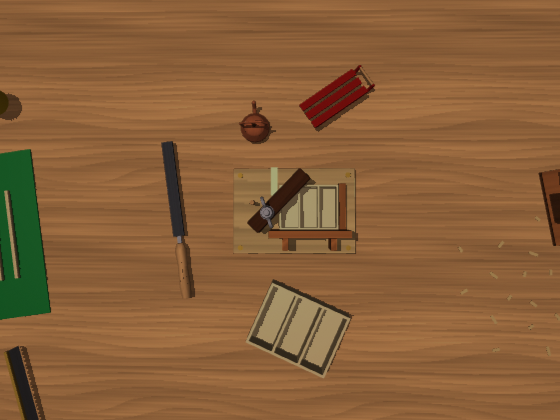

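View pics/scene0.png

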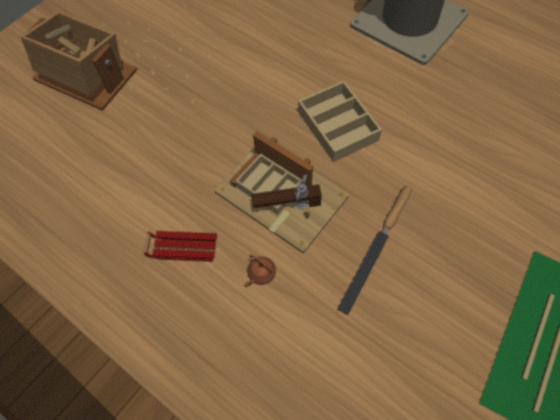

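Top view: the jig is at about (295,210) with the stud near (266,212). The jig's +x is up in the image (world +x) and its -y is to the right. There are two bookcases. The one inside the jig, (278–338, 185–230), is the smaller and fits the 76×100 mm size. The loose one at (300,328) is larger, so it is a decoy. I'll enlarge both views of the jig.

```bash
cat >h.py <<'E'
from cell import *
import cv2,numpy as np
def ray(c,u,v,z):
    T=c["world_from_camera"];d=T[:3,:3]@[(u-c["cx"])/c["fx"],(v-c["cy"])/c["fy"],1]
    o=T[:3,3];return (o+d*(z-o[2])/d[2])
def proj(c,p):
    T=c["world_from_camera"];q=T[:3,:3].T@(np.array(p)-T[:3,3]);return c["fx"]*q[0]/q[2]+c["cx"],c["fy"]*q[1]/q[2]+c["cy"]
E
python3 - <<'E'
from h import *
t=cv2.imread("pics/top0.png");c=calibration("top")
for n,p in dict(tl=(234,168.5),tr=(355,168.5),br=(355.5,253.5),bl=(234,254)).items(): print(n,ray(c,*p,12).round(1))
print(ray(c,266,212,78).round(1))
A=cv2.resize(t[160:262,226:362],None,fx=5.8,fy=5.8,interpolation=cv2.INTER_CUBIC)
cv2.imwrite("pics/c1.png",cv2.convertScaleAbs(A,alpha=1.6))
E
```

```text
tl [628.  156.1  12. ]
tr [629.  -57.9  12. ]
br [479.7 -59.1  12. ]
bl [476.5 154.5  12. ]
[551.   94.4  78. ]
```

View pics/c1.png

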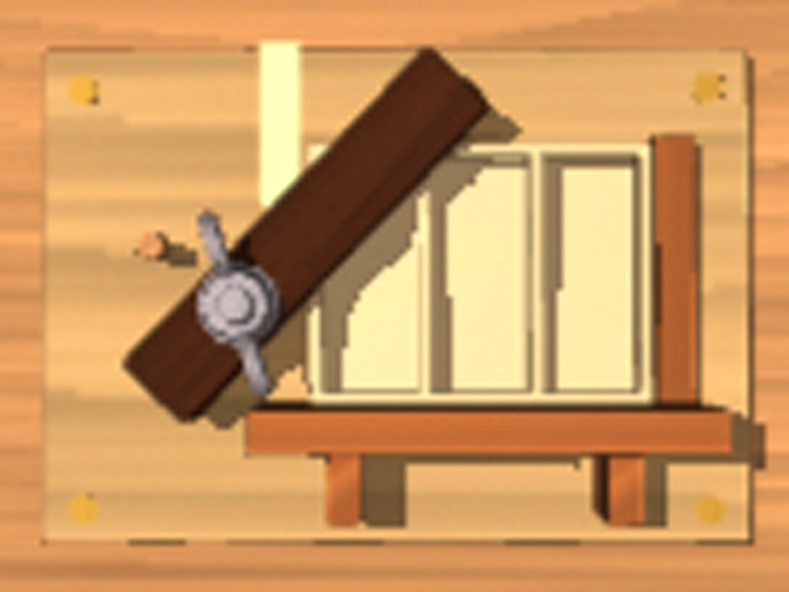

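The crop confirms the jig. Top-view crop pixels: stud (236,303), wings from (207,218) to (265,388), and toe middle (460,77). This gives stud ≈ (550.5, 94), jig yaw ≈ 0 and bar ≈ 0.79 rad. The +x wing is at about +19°, so the nut reads ≈ 2.81 rad. I'll square the tool, shut the jaws and travel over.

Call:
apply_moves([
  [-0.4,0,-1,0,0.85,0],
  [-0.5,0,-1,0,0.85,0],
  [-0.6,0,-1,0,0.85,0],
  [-0.7,0,-1,0,0,0],
  [-0.75,0,-1,0,0,0],
  [-0.75,0,-1,0,0,0],
  [-0.75,0,-1,0,0,0],
  [-0.75,0,-1,0,0,0],
  [-0.75,0,-1,0,0,0],
  [-0.75,0,-1,0,0,0],
  [-0.75,0,-1,0,0,0],
  [-0.75,0,-1,0,0,0],
], jaw=-1)

```text
clock: 1.6
eef_pos: [525.5, -118.2, 210.1]
tool_rot: [-1.571, -0.0, -3.141]
force: [0.7, -0.5, -0.5]
width: 0.1
```

Call:
apply_moves([
  [-0.55,0.3,-1,0,0,0],
  [-0.55,0.5,-1,0,0,0],
  [-0.55,0.6,-1,0,0,0],
  [-0.55,0.6,-1,0,0,0],
  [-0.5,0.5,-0.9,0,0,0],
  [0,0,0,0,0,0],
  [0,0,0,0,0,0],
])

```text
clock: 2.48
eef_pos: [632.2, 75.4, 110.0]
tool_rot: [-1.57, -0.001, -3.141]
force: [-0.7, -0.6, 0.2]
width: -0.2
```

```bash
python3 - <<'E'
from h import *
s=read_state();p=s["eef_pos"];print(s["clock"],p,s["tool_rot"])
im=[]
for n in("scene","top","wrist"):
    i=get_image(n)[:,:,::-1].copy();c=calibration(n);cv2.imwrite(f"pics/{n}1.png",i)
    u,v=proj(c,p);print(n,u,v)
    if n!="wrist":
        x,y=(200,100) if n=="scene" else (200,110)
        k=cv2.resize(i[y:y+150,x:x+200],(400,300),interpolation=cv2.INTER_CUBIC)
        cv2.circle(k,(int((u-x)*2),int((v-y)*2)),3,(0,255,0),1)
    else: k=cv2.resize(i,(400,300));cx=c;print(c)
    im.append(cv2.convertScaleAbs(k,alpha=1.5))
cv2.imwrite("pics/m1.png",np.vstack([np.hstack(im[:2]),np.hstack([im[2],im[2]*0])]))
E
```

```text
2.475 [632.24161703  75.41522361 109.99601463] [-1.56956847e+00 -1.06456464e-03 -3.14122249e+00]
scene 262.84998427817425 203.28049749303665
top 277.5210837994093 159.20733036638373
wrist 279.90049126195737 261.3208390009553
{'fx': 365.54102759414724, 'fy': 365.54102759414724, 'cx': 281.00789712034396, 'cy': 215.93030907407316, 'world_from_camera': array([[-9.58001254e-04, -9.61316425e-01, -2.75444756e-01,
         7.02675218e+02],
       [-9.99999445e-01,  1.04148252e-03, -1.56813773e-04,
         7.48796720e+01],
       [ 4.37618554e-04,  2.75444453e-01, -9.61316889e-01,
         2.75391391e+02],
       [ 0.00000000e+00,  0.00000000e+00,  0.00000000e+00,
         1.00000000e+00]])}
```

View pics/m1.png

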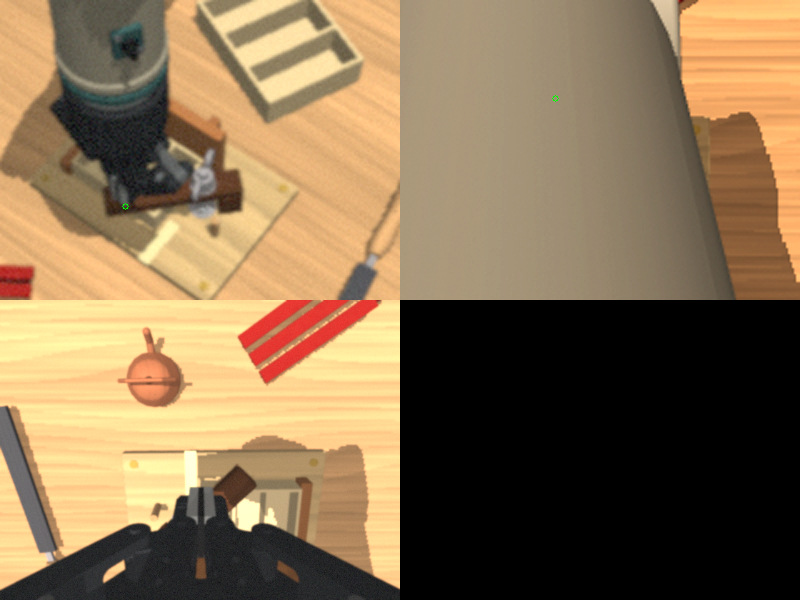

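```bash
python3 - <<'E'
from h import *
i=cv2.imread("pics/wrist1.png");c=calibration("wrist");p=np.array([632.2,75.4,110])
k=cv2.convertScaleAbs(cv2.resize(i[220:345,190:370],None,fx=4.4,fy=4.4,interpolation=cv2.INTER_CUBIC),alpha=1.8)
for dz,col in((0,(0,255,0)),(13,(0,0,255))):
    for dx in(-11,0,11):
        for dy in(-14.5,0,14.5):
            u,v=proj(c,p+[dx,dy,dz]);cv2.circle(k,(int((u-190)*4.4),int((v-220)*4.4)),3,col,-1)
cv2.imwrite("pics/w1c.png",k)
E
```

```text
(no output)
```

View pics/w1c.png

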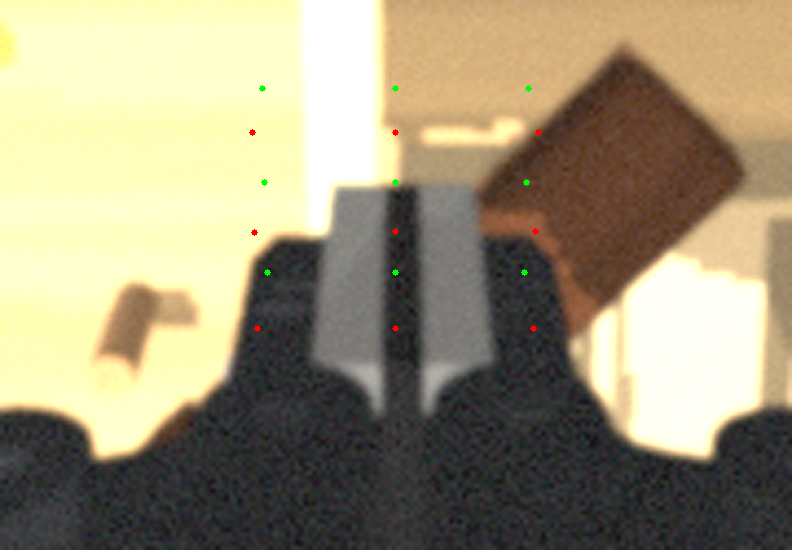

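The crop shows the shut pads as grey plates about 15 mm across. Their tip row coincides with the projected TCP, but the finger depth makes the height ambiguous. I'll touch the free plywood corner (z = 12) to settle the true tip height.

Call:
apply_moves([
  [0.34,0.1,-0.7,0,0,0],
  [0.34,0.4,-0.7,0,0,0],
  [0,0.8,0,0,0,0],
  [0,0.5,0,0,0,0],
  [0,0.2,0,0,0,0],
  [0,0,0,0,0,0],
])

```text
clock: 3.38
eef_pos: [605.8, 131.5, 30.3]
tool_rot: [-1.57, -0.0, 3.141]
force: [-0.6, -0.0, 1.1]
width: 0.3
```

Call:
apply_moves([
  [0,0.15,0,0,0,0],
  [0,0.15,0,0,0,0],
])

```text
clock: 3.62
eef_pos: [606.1, 132.4, 18.7]
tool_rot: [-1.571, 0.001, -3.141]
force: [0.5, 0.6, 0.2]
width: 0.3
```

Call:
apply_moves([
  [0,0.08,0,0,0,0],
  [0,0.06,0,0,0,0],
  [0,0.05,0,0,0,0],
])

```text
clock: 4.0
eef_pos: [605.5, 132.4, 10.6]
tool_rot: [-1.571, 0.0, -3.141]
force: [-0.1, -0.4, -0.6]
width: 0.2
```

Call:
apply_moves([
  [0,0.06,0,0,0,0],
  [0,0.05,0,0,0,0],
])

```text
clock: 4.25
eef_pos: [605.5, 132.4, 6.2]
tool_rot: [-1.571, 0.0, -3.141]
force: [0.4, 0.3, 0.2]
width: -0.0
```

Call:
apply_moves([
  [0,0.05,0,0,0,0],
  [0,0.05,0,0,0,0],
])

```text
clock: 4.5
eef_pos: [605.5, 132.4, 2.2]
tool_rot: [-1.571, 0.0, -3.141]
force: [0.2, -0.4, -0.3]
width: 0.2
```

Call:
apply_moves([
  [0,0.05,0,0,0,0],
  [0,0.05,0,0,0,0],
])

```text
clock: 4.75
eef_pos: [605.5, 132.4, -1.8]
tool_rot: [-1.571, 0.0, -3.141]
force: [0.6, 1.0, -0.4]
width: -0.1
```

Call:
apply_moves([
  [0,0.05,0,0,0,0],
  [0,0.05,0,0,0,0],
])

```text
clock: 5.0
eef_pos: [605.5, 132.4, -5.8]
tool_rot: [-1.571, 0.0, -3.141]
force: [-0.4, -0.2, 0.3]
width: 0.0
```

```bash
python3 - <<'E'
from h import *
p=read_state()["eef_pos"];K=[]
for n,(x,y,w,h) in dict(scene=(215,120,140,140),wrist=(170,150,210,210)).items():
    i=get_image(n)[:,:,::-1].copy();c=calibration(n);cv2.imwrite(f"pics/{n}2.png",i)
    f=395/w;k=cv2.convertScaleAbs(cv2.resize(i[y:y+h,x:x+w],None,fx=f,fy=f,interpolation=cv2.INTER_CUBIC),alpha=1.6)
    for dz,col in((0,(0,255,0)),(18,(0,0,255))):
        u,v=proj(c,p+[0,0,dz]);cv2.circle(k,(int((u-x)*f),int((v-y)*f)),3,col,-1)
    K.append(k)
cv2.imwrite("pics/m2.png",np.hstack(K))
E
```

```text
(no output)
```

View pics/m2.png

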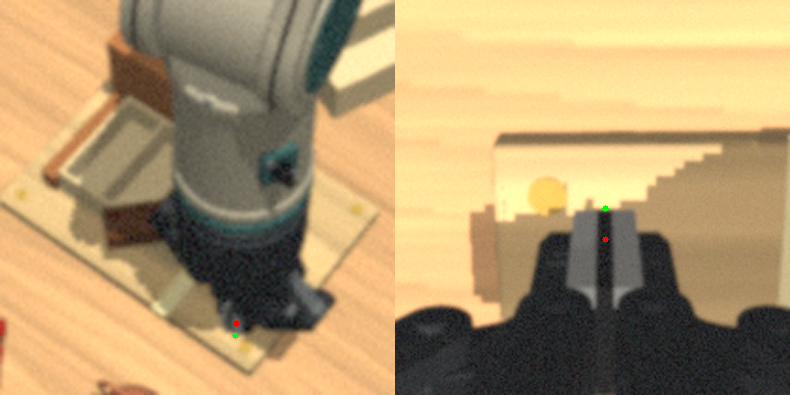

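Call:
apply_moves([
  [0,0.05,0,0,0,0],
  [0,0.05,0,0,0,0],
])

```text
clock: 5.35
eef_pos: [605.6, 132.5, -8.9]
tool_rot: [-1.571, 0.0, -3.141]
force: [-3.4, 0.1, 17.8]
width: 0.0
```

Call:
apply_moves([
  [0,0.05,0,0,0,0],
  [0,0.04,0,0,0,0],
])

```text
clock: 5.6
eef_pos: [605.6, 132.5, -9.1]
tool_rot: [-1.571, 0.0, -3.141]
force: [-10.8, -1.7, 41.2]
width: 0.1
```

Call:
apply_moves([
  [0,-1,0,0,0,0],
  [0,-1,0,0,0,0],
  [0,-1,0.3,0,0,0],
  [0.4,0,1,0,0,0],
  [0.4,0,1,0,0,0],
  [0.3,0,1,0,0,0],
  [0,0,1,0,0,0],
  [0,0,1,0,0,0],
  [0,0,1,0,0,0],
  [0,0.2,0.7,0,0,0],
  [0,0.8,0,0,0,0],
  [0,0,0,0,0,0],
])

```text
clock: 7.1
eef_pos: [559.6, -147.3, 64.9]
tool_rot: [-1.572, -0.005, -3.141]
force: [-0.6, -0.4, -0.6]
width: 0.1
```

```bash
python3 - <<'E'
from h import *
print(read_state()["eef_pos"]);K=[]
for n,(x,y,w,h) in dict(top=(226,160,136,136),scene=(215,120,140,140)).items():
    i=get_image(n)[:,:,::-1].copy();cv2.imwrite(f"pics/{n}3.png",i)
    f=395/w;K.append(cv2.convertScaleAbs(cv2.resize(i[y:y+h,x:x+w],(395,395),interpolation=cv2.INTER_CUBIC),alpha=1.6))
cv2.imwrite("pics/m3.png",np.hstack(K))
E
```

```text
[ 559.61440391 -147.34053732   64.9150163 ]
```

View pics/m3.png

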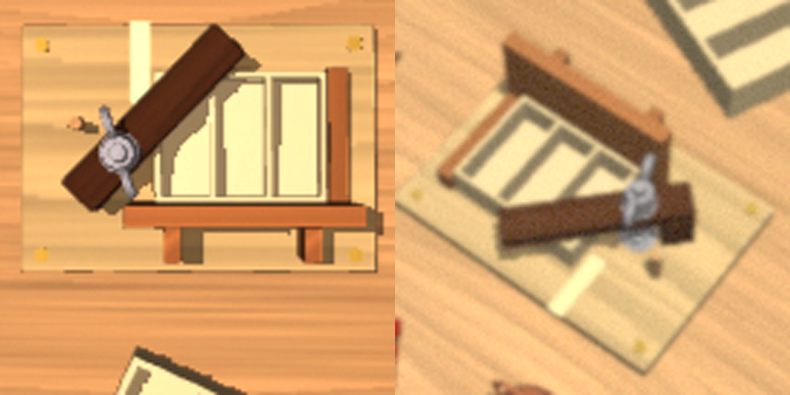

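The scene is unchanged: wings at about +17°, bar at about 45°, bookcase in place. I'll repeat the touch test on open bench, where nothing else can be struck.

Call:
apply_moves([
  [0,0.9,0,0,0,0],
  [0,0.7,0,0,0,0],
  [0,0.25,0,0,0,0],
  [0,0.07,0,0,0,0],
  [0,0,0,0,0,0],
])

```text
clock: 7.82
eef_pos: [562.6, -147.7, -9.0]
tool_rot: [-1.57, 0.002, -3.141]
force: [0.1, -0.5, 0.5]
width: -0.4
```

Call:
apply_moves([
  [0,0.06,0,0,0,0],
  [0,0.05,0,0,0,0],
])

```text
clock: 8.07
eef_pos: [562.1, -147.7, -14.0]
tool_rot: [-1.571, 0.001, -3.141]
force: [-0.5, -0.1, -0.6]
width: 0.2
```

Call:
apply_moves([
  [0,0.06,0,0,0,0],
  [0,0.05,0,0,0,0],
])

```text
clock: 8.32
eef_pos: [561.7, -147.6, -19.0]
tool_rot: [-1.571, -0.0, -3.141]
force: [0.9, -0.1, 0.2]
width: 0.1
```

Call:
apply_moves([
  [0,0.04,0,0,0,0],
  [0,0.03,0,0,0,0],
])

```text
clock: 8.57
eef_pos: [561.6, -147.6, -20.9]
tool_rot: [-1.571, -0.0, -3.141]
force: [-4.0, 0.7, 16.4]
width: 0.1
```

The bench is touched at reported z ≈ -20.7, and the plywood touch agreed (-8.8 against 12). So the true fingertips sit about 20.7 mm above the reported TCP, and I'll correct for that. Now to the outer side of the bar, with tips at z ≈ 45 (reported 24).

Call:
apply_moves([
  [0,-1,0,0,0,0],
  [0,-1,0,0,0,0],
  [-0.3,0,-1,0,0,0],
  [-0.35,0,-1,0,0,0],
  [-0.35,0,-1,0,0,0],
  [-0.35,0,-1,0,0,0],
  [-0.35,0,-1,0,0,0],
  [-0.05,0,-0.55,0,0,0],
  [0,0,0,0,0,0],
])

```text
clock: 9.7
eef_pos: [630.8, 76.2, 58.0]
tool_rot: [-1.571, -0.001, -3.138]
force: [-0.2, -0.7, 1.3]
width: 0.1
```

Call:
apply_moves([
  [0,0.85,0,0,0,0],
  [0,0,0,0,0,0],
  [0.14,0,0.17,0,0,0],
  [0.13,0,0.17,0,0,0],
  [0.15,0,0.18,0,0,0],
  [0.15,0,0.18,0,0,0],
  [0.2,0,0.13,0,0,0],
  [0.2,0,0.12,0,0,0],
  [0.2,0,0.08,0,0,0],
  [0.12,0,0.04,0,0,0],
  [0.08,0,0.03,0,0,0],
  [0,0,0,0,0,0],
])

```text
clock: 11.2
eef_pos: [576.1, 30.5, 24.2]
tool_rot: [-1.571, -0.001, -3.141]
force: [0.3, -0.6, -0.0]
width: -0.3
```

Call:
apply_moves([
  [0.05,0,0,0,0,0],
  [0.04,0,0,0,0,0],
])

```text
clock: 11.45
eef_pos: [575.1, 30.4, 24.6]
tool_rot: [-1.571, 0.004, -3.141]
force: [5.2, 0.4, -1.7]
width: 0.4
```

Call:
apply_moves([
  [0.04,0,0,0,0,0],
  [0.04,0,0,0,0,0],
])

```text
clock: 11.7
eef_pos: [574.5, 30.3, 25.1]
tool_rot: [-1.571, 0.009, -3.141]
force: [10.0, -0.6, -3.1]
width: 0.1
```

The force rises at the stop and the bar has come round (finger at x +24 = 13 + 11). Retreat, lift over, and go down on the anticlockwise side of the +x wing.

Call:
apply_moves([
  [-0.35,0,0,0,0,0],
  [0,-0.7,0,0,0,0],
  [0,-0.7,0,0,0,0],
  [0.28,0,-0.75,0,0,0],
  [0.28,0,-0.75,0,0,0],
  [0.27,0,-0.75,0,0,0],
  [0,0,0,0,0,0],
])

```text
clock: 12.58
eef_pos: [548.2, 123.8, 79.9]
tool_rot: [-1.572, -0.003, -3.136]
force: [-0.1, 0.2, -0.3]
width: 0.0
```

```bash
python3 - <<'E'
from h import *
s=read_state();p=s["eef_pos"];print(s["clock"],p,p-[550.5,94,0])
c=calibration("wrist");i=get_image("wrist")[:,:,::-1].copy();cv2.imwrite("pics/wrist4.png",i)
k=cv2.convertScaleAbs(cv2.resize(i[180:420,130:430],None,fx=2.6,fy=2.5),alpha=1.6)
for q in([550.5,94,78],[572,101,81],[550.5,94,78]):
    u,v=proj(c,q);cv2.circle(k,(int((u-130)*2.6),int((v-180)*2.5)),4,(0,255,0),1)
cv2.imwrite("pics/w4c.png",k)
E
```

```text
12.575 [548.20571259 123.83829345  79.93280431] [-2.29428741 29.83829345 79.93280431]
```

View pics/w4c.png

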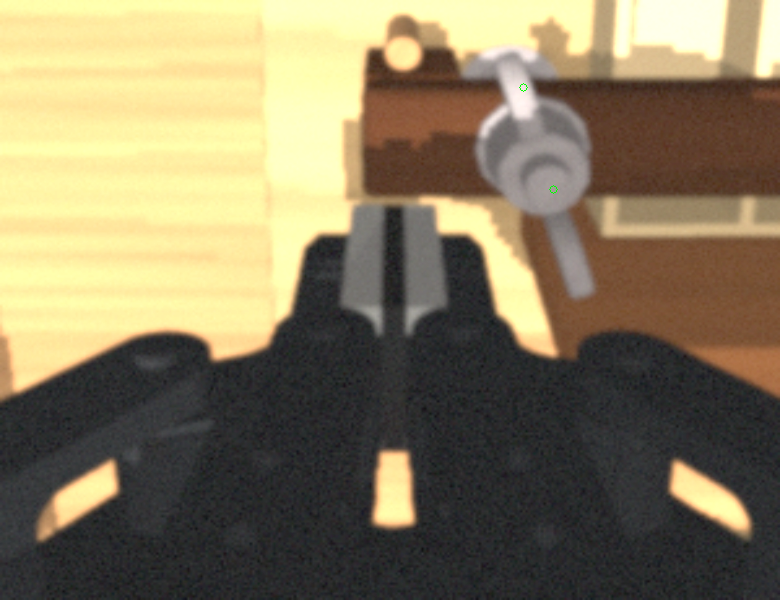

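The wrist crop shows the bar along y at its stop beside the dowel (403,50), the stud top at (549,180) and the wings at about 18°. The stud is about 1 mm further +x than I had it. Now the first stroke, clockwise from +18° to -90°.

Call:
apply_moves([
  [0,0.4,0,0,0,0],
  [0,0.3,0,0,0,0],
  [-0.2,0,0.14,0,0,0],
  [-0.15,0,0.18,0,0,0],
  [-0.15,0,0.18,0,0,0],
  [-0.11,0,0.06,0,0,0],
  [-0.11,0,0.16,0,0,0],
  [0.05,0,0.09,0,0,0],
  [0.08,0,0.08,0,0,0],
  [0.08,0,0.1,0,0,0],
  [0.11,0,0.13,0,0,0],
  [0,0,0,0,0,0],
])

```text
clock: 14.12
eef_pos: [566.0, 74.4, 52.2]
tool_rot: [-1.57, -0.001, 3.141]
force: [-0.3, 0.7, -0.1]
width: 0.0
```

Call:
apply_moves([
  [-0.15,-0.2,0,0,0,0],
  [0,-0.5,0,0,0,0],
  [0.35,0,-0.4,0,0,0],
  [0.35,0,-0.4,0,0,0],
  [0.3,0,-0.35,0,0,0],
  [0,0,0,0,0,0],
  [0,0,0,0,0,0],
])

```text
clock: 15.0
eef_pos: [533.0, 121.3, 80.2]
tool_rot: [-1.57, 0.0, -3.141]
force: [-0.1, -0.6, -0.7]
width: 0.1
```

```bash
cat >look.py <<'E'
from h import *
import sys
s=read_state();p=s["eef_pos"];print(s["clock"],p,p-[551.5,94.2,0])
c=calibration("wrist");i=get_image("wrist")[:,:,::-1].copy();cv2.imwrite("pics/%s.png"%sys.argv[1],i)
k=cv2.convertScaleAbs(cv2.resize(i[110:390,130:430],None,fx=2.5,fy=2),alpha=1.6)
u,v=proj(c,[551.5,94.2,78]);cv2.circle(k,(int((u-130)*2.5),int((v-110)*2)),4,(0,255,0),1)
cv2.imwrite("pics/%sc.png"%sys.argv[1],k)
E
python3 look.py w5
```

```text
15.0 [532.99693664 121.30150175  80.21331451] [-18.50306336  27.10150175  80.21331451]
```

View pics/w5c.png

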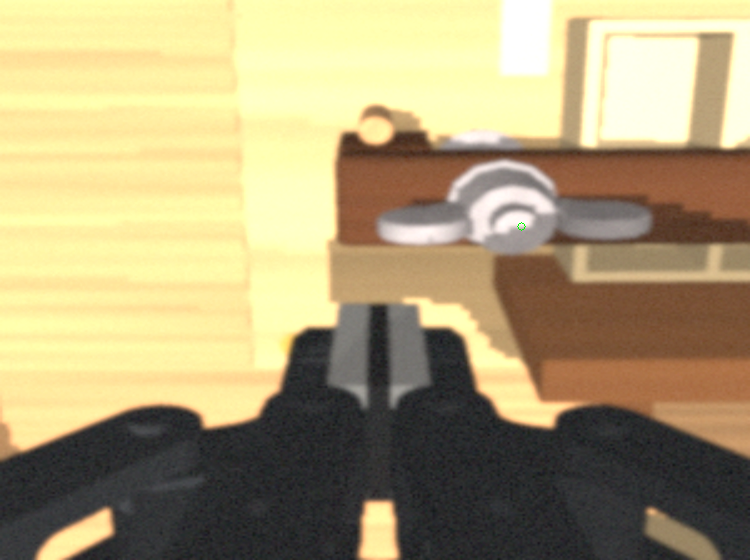

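The view shows wings along y at about -88°, as planned, with stud (518,222) matching the prediction, and the finger on the -x side of the +y wing. Stroke 2: half a turn.

Call:
apply_moves([
  [0,0.4,0,0,0,0],
  [0,0.3,0,0,0,0],
  [-0.14,0,0.03,0,0,0],
  [-0.13,0,-0.02,0,0,0],
  [-0.12,0,0.03,0,0,0],
  [-0.15,0,0.03,0,0,0],
  [-0.14,0,0.08,0,0,0],
  [-0.06,0,0.11,0,0,0],
  [-0.15,0,0.19,0,0,0],
  [0,0,0,0,0,0],
])

```text
clock: 16.3
eef_pos: [569.3, 102.7, 52.7]
tool_rot: [-1.571, 0.001, 3.141]
force: [-0.7, 0.6, 4.5]
width: 0.3
```

Call:
apply_moves([
  [-0.13,0,0.02,0,0,0],
  [-0.1,0,0.16,0,0,0],
  [0.05,0,0.09,0,0,0],
  [0.08,0,0.08,0,0,0],
  [0.08,0,0.1,0,0,0],
  [0.11,0,0.13,0,0,0],
  [0,0,0,0,0,0],
])

```text
clock: 17.18
eef_pos: [564.5, 78.7, 52.3]
tool_rot: [-1.569, -0.0, 3.141]
force: [0.8, -0.2, 0.2]
width: 0.0
```

Call:
apply_moves([
  [-0.15,-0.2,0,0,0,0],
  [0,-0.5,0,0,0,0],
  [0.32,0,-0.36,0,0,0],
  [0.32,0,-0.36,0,0,0],
  [0.32,0,-0.36,0,0,0],
  [0,0,0,0,0,0],
  [0,0,0,0,0,0],
])

```text
clock: 18.05
eef_pos: [532.5, 123.4, 80.2]
tool_rot: [-1.57, 0.0, -3.141]
force: [0.2, 0.1, 1.0]
width: -0.2
```

```bash
python3 look.py w6
```

```text
18.05 [532.50639558 123.36550154  80.21294749] [-18.99360442  29.16550154  80.21294749]
```

View pics/w6c.png

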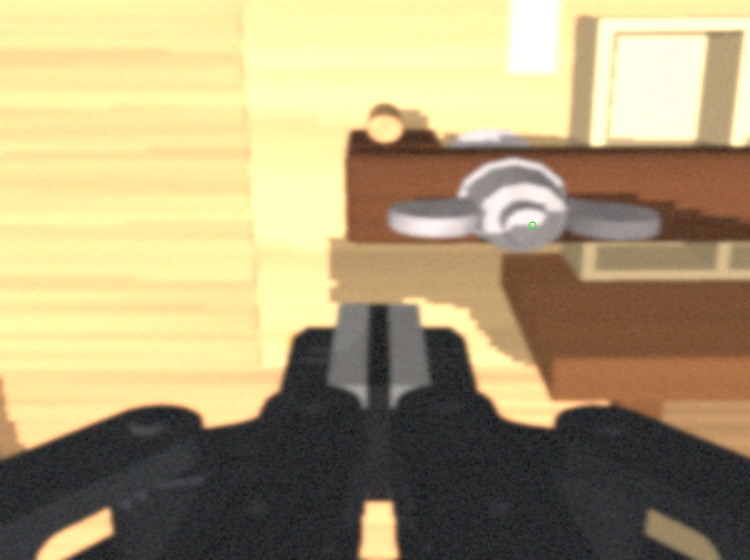

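The wings lie along y again (half a turn made, nut ≈ 7.85). A quarter turn remains to the stop, with rising load.

Call:
apply_moves([
  [0,0.4,0,0,0,0],
  [0,0.33,0,0,0,0],
  [-0.15,0,0.07,0,0,0],
  [-0.13,0,-0.01,0,0,0],
  [-0.12,0,0.03,0,0,0],
  [-0.15,0,0.03,0,0,0],
  [-0.14,0,0.08,0,0,0],
  [-0.07,0,0.11,0,0,0],
  [-0.16,0,0.12,0,0,0],
  [0,0,0,0,0,0],
])

```text
clock: 19.35
eef_pos: [570.0, 105.9, 51.9]
tool_rot: [-1.571, 0.001, 3.142]
force: [-2.4, 0.7, 7.0]
width: 0.1
```

Call:
apply_moves([
  [-0.05,0,0.05,0,0,0],
  [0,0,0.04,0,0,0],
  [0,0,0,0,0,0],
])

```text
clock: 19.73
eef_pos: [571.4, 104.0, 51.9]
tool_rot: [-1.573, 0.001, -3.14]
force: [-2.1, 1.2, 6.5]
width: 0.1
```

Call:
apply_moves([
  [0,0,0.04,0,0,0],
  [0,0,0.04,0,0,0],
  [0,0,0,0,0,0],
])

```text
clock: 20.1
eef_pos: [571.4, 103.8, 52.0]
tool_rot: [-1.576, 0.001, -3.139]
force: [-3.7, 7.8, 5.7]
width: -0.2
```

Call:
apply_moves([
  [0,0,0.05,0,0,0],
  [0,0,0.04,0,0,0],
  [0,0,0,0,0,0],
])

```text
clock: 20.48
eef_pos: [571.4, 103.5, 52.0]
tool_rot: [-1.579, 0.002, -3.137]
force: [-3.3, 13.3, 4.8]
width: 0.3
```

The force builds with no further travel, so the nut is at its stop. Back off along +y, lift and check.

Call:
apply_moves([
  [0,0,-0.2,0,0,0],
  [0,0,-0.3,0,0,0],
  [0,-0.5,-0.2,0,0,0],
  [0,-0.7,0,0,0,0],
  [0.3,0,-0.2,0,0,0],
  [0.4,0,0,0,0,0],
  [0.3,0,0,0,0,0],
  [0,0,0,0,0,0],
  [0,0,0,0,0,0],
])

```text
clock: 21.6
eef_pos: [531.8, 131.9, 99.0]
tool_rot: [-1.571, 0.001, -3.141]
force: [0.2, -0.7, -0.7]
width: -0.2
```

```bash
python3 look.py w7
```

```text
21.6 [531.78808892 131.91653268  99.03630043] [-19.71191108  37.71653268  99.03630043]
```

View pics/w7c.png

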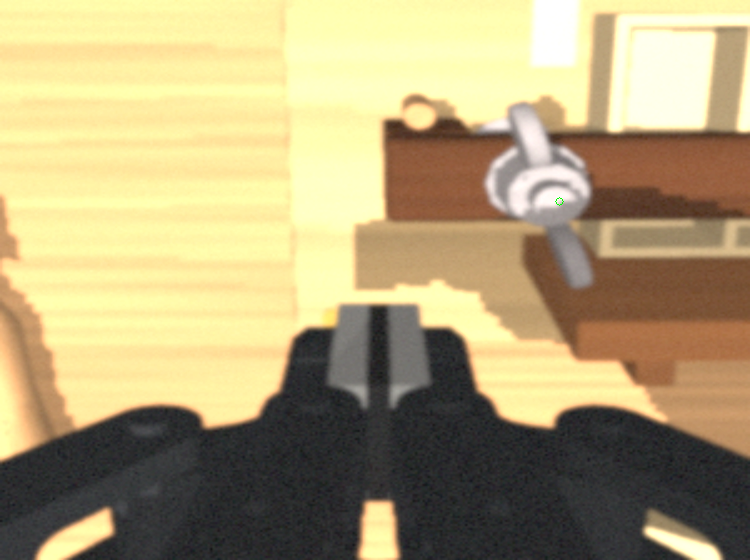

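```bash
python3 - <<'E'
from h import *
c=calibration("wrist")
for z in(70,79):
  a,b=[ray(c,130+x/2.5,110+y/2,z) for x,y in((519,104),(580,285))];d=a-b;print(z,a.round(1),b.round(1),np.hypot(*d[:2]),np.degrees(np.arctan2(d[1],d[0])))
for n in("w5","w6"):pass
i=cv2.imread("pics/w7.png")[140:270,300:390];k=cv2.resize(i,None,fx=4.5,fy=4.5,interpolation=cv2.INTER_CUBIC)
g=get_image("top")[:,:,::-1].copy();cv2.imwrite("pics/top7.png",g);g=g[165:245,230:330]
cv2.imwrite("pics/m7.png",np.hstack([cv2.convertScaleAbs(k,alpha=1.3),cv2.convertScaleAbs(cv2.resize(g,(390,585)),alpha=1.5)]))
E
```

```text
70 [576.  102.5  70. ] [524.9  86.4  70. ] 53.61163629531841 17.428615380543825
79 [577.2 103.8  79. ] [528.5  88.5  79. ] 51.116828332190906 17.42861538054386
```

View pics/m7.png

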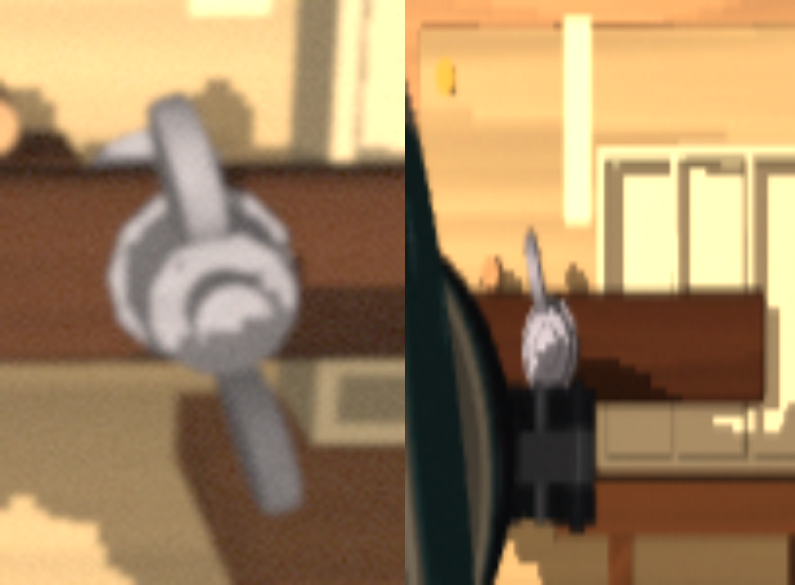

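The wings stand at about +15–17°, which is nut ≈ 9.14 and too marginal. The upward 6 N in the last push suggests the wider part of the finger rested on the wing tops and dragged the nut back as I withdrew along y. I'll repeat the push with the tips 3 mm higher and lift straight up at the end.

Call:
apply_moves([
  [-0.5,0,0.1,0,0,0],
  [-0.44,0,0.24,0,0,0],
  [0,0,0,0,0,0],
  [0,0.6,0,0,0,0],
  [0,0.48,0,0,0,0],
  [0,0,0,0,0,0],
])

```text
clock: 22.45
eef_pos: [566.6, 118.6, 54.6]
tool_rot: [-1.57, -0.004, -3.14]
force: [0.5, -0.5, 0.0]
width: 0.1
```

Call:
apply_moves([
  [0,0,0.12,0,0,0],
  [0,0,0.12,0,0,0],
  [0,0,0.06,0,0,0],
  [0,0,0,0,0,0],
])

```text
clock: 22.95
eef_pos: [569.1, 106.2, 56.4]
tool_rot: [-1.571, 0.001, -3.141]
force: [0.2, 0.9, 1.1]
width: -0.1
```

Call:
apply_moves([
  [0,0.03,0.06,0,0,0],
  [0,0,0.03,0,0,0],
  [0,0,0,0,0,0],
])

```text
clock: 23.32
eef_pos: [568.6, 103.8, 54.8]
tool_rot: [-1.572, -0.0, -3.14]
force: [0.8, 4.9, 1.4]
width: 0.4
```

Call:
apply_moves([
  [0,0,0.04,0,0,0],
  [0,0,0.03,0,0,0],
  [0,0,0,0,0,0],
])

```text
clock: 23.7
eef_pos: [568.7, 103.6, 54.8]
tool_rot: [-1.575, 0.0, -3.139]
force: [-1.2, 8.2, 1.2]
width: -0.1
```

Stop felt at the same y (9.5 mm = 2.5 + 7, wing flush along x) with little vertical force. Relieve, lift straight up, then look.

Call:
apply_moves([
  [0,0,-0.09,0,0,0],
  [0,0,0,0,0,0],
  [0,-0.4,0,0,0,0],
  [0,-0.8,0,0,0,0],
  [0.4,0,-0.4,0,0,0],
  [0.5,0,-0.4,0,0,0],
  [0,0,0,0,0,0],
  [0,0,0,0,0,0],
])

```text
clock: 24.7
eef_pos: [532.9, 134.8, 102.8]
tool_rot: [-1.57, 0.0, -3.141]
force: [0.6, 0.4, 0.5]
width: -0.3
```

```bash
python3 look.py w8; python3 - <<'E'
from h import *
a=cv2.imread("pics/w8.png")[110:390,130:430];k=cv2.convertScaleAbs(cv2.resize(a,None,fx=2.5,fy=2),alpha=1.6)
cv2.imwrite("pics/w8c.png",k)
E
```

```text
24.7 [532.88448468 134.81400904 102.75861104] [-18.61551532  40.61400904 102.75861104]
```

```bash
python3 - <<'E'
from h import *
c0=calibration("wrist");e0=read_state()["eef_pos"]
E={"wrist4":(548.21,123.84,79.93),"w5":(533.0,121.3,80.21),"w6":(532.5,123.37,80.21),"w7":(531.79,131.92,99.04),"w8":(532.88,134.81,102.76)}
for n,e in E.items():
    c=dict(c0);T=c0["world_from_camera"].copy();T[:3,3]+=np.array(e)-e0;c["world_from_camera"]=T
    im=cv2.imread(f"pics/{n}.png");hsv=cv2.cvtColor(cv2.GaussianBlur(im,(3,3),0),cv2.COLOR_BGR2HSV)
    R=T[:3,:3];vv,uu=np.mgrid[0:420,0:560]
    d=np.stack([(uu-c["cx"])/c["fx"],(vv-c["cy"])/c["fy"],np.ones(uu.shape)],-1)@R.T
    P=T[:3,3]+d*((74-T[2,3])/d[...,2])[...,None];q=P[...,:2]-[551.5,94.2];r=np.hypot(q[...,0],q[...,1])
    m=(hsv[...,1]<50)&(hsv[...,2]>40)&(r>14)&(r<28);x=q[m]
    a=np.arctan2(x[:,1],x[:,0]);w=np.angle(np.mean(np.exp(2j*a)))/2
    print(n,m.sum(),"axis deg",np.degrees(w).round(1),"coherence",abs(np.mean(np.exp(2j*a))).round(2))
    for s in(1,-1):
        y=x[s*(x@[np.cos(w),np.sin(w)])>0]; print("   half",len(y),y.mean(0).round(1) if len(y) else "")
E
```

```text
wrist4 1094 axis deg 20.3 coherence 0.63
   half 757 [16.9  8.8]
   half 337 [-17.5   3.8]
w5 1285 axis deg 80.3 coherence 0.54
   half 883 [ 7.  14.7]
   half 402 [  0.5 -19.1]
w6 1247 axis deg 76.0 coherence 0.57
   half 864 [ 7.7 14.7]
   half 383 [ -0.5 -19.1]
w7 689 axis deg 24.8 coherence 0.86
   half 481 [16.1  9.2]
   half 208 [-19.  -5.]
w8 857 axis deg 12.4 coherence 0.74
   half 613 [16.8  6.3]
   half 244 [-19.6   1.1]
```

The nut's -x wing, free of clutter in the mask, now lies at about -3° (it was +15° before), so the nut is at its stop. The robot touches nothing (force ≈ 0). Handing in.

```bash
python3 -c "
from cell import *
print(finish_job());s=read_state();print(s['clock'],s['force'])"
```

```text
the job is handed in; nothing more can be done
None
the job is handed in; nothing more can be done
```

I pushed the hold-down bar round to its stop with the shut fingertips. I then ran the wing nut down in three strokes (+18° to -90°, half a turn, then a quarter turn) and a short repeat push. The job was handed in at about 24.7 s of the 61 s allowed.

**Checks that passed**
- **Bar:** it reached its stop with the force rising to 10 N. It lay along the jig's y axis in the later wrist pictures and the last top picture.
- **Nut:** the final push stopped with the wing flush along x at about 8 N. Measured on the -x wing, the final angle was about -3°, against a stop at 0°.
- **Robot:** it was clear of everything at hand-in, with force about 0 N.
- **Bookcase:** it looked in place in the last top view, taken before the repeat push.

**Checks that failed or disagreed**
- **Tool length:** the real fingertips sit about 20.7 mm above the reported TCP. Two touch tests agreed, and I corrected for it. The touch on the plywood corner reached 41 N, partly because I pushed on after first contact. Some of it may have been the gripper's body against the nut. The scene looked unchanged afterwards.
- **First tightening:** the nut was left at about +15° to +17°, too close to the limit, most likely dragged back as I withdrew the finger. I repeated the push with the tips higher and lifted straight up.
- **Final angle:** it comes from a colour mask, because the limit of 12 viewed pictures was used up. On the whole nut the mask read +12°, which I put down to washer and hub highlights.
- **Pad force and other objects:** I did not measure the pad force on the bookcase. I did not re-measure the kettle, sled or file either; the arm stayed clear of them.

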